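Stop-button check at the router bench

TASK

Before the router is switched on, check its stop button: push the red mushroom cap on the yellow box fully down, where it stays latched, then turn the cap clockwise (seen from above) to its end stop, about 60 degrees, so that it comes back up, and let go. Do not press the green or the orange button.

Things in the scene. Friction and masses are not known exactly. Their poses are not given: they have to be found in the camera images.
- stop_cap (a point): Centre of the top of the red round cap (40 mm wide, 22 mm thick, two white arrows, vertical axis) on a fixed yellow box 72 x 72 x 55 mm high. It starts 101 mm above the table, 24 mm clear under the cap. 7 to 9 N sinks it 6 mm to its stop, where it stays. Turning it screws it back up 6 mm evenly over the turn, so rise with it. Two grey boxes of that size stand at least 150 mm off.
- stop_twist (a joint): Turn of the red cap: 0 at the start, grows clockwise seen from above to its end stop at 1.05 rad (60 degrees); stiff by 0.06 N m plus the lifting, stays where it is left. Reset counts from 0.8 rad on.
- start_push (a joint): Green mushroom button (40 mm cap, top 95 mm above the table) on a grey box 72 x 72 x 55 mm: 0 up, 0.006 m pressed, springs back. Leave alone.
- feed_push (a joint): Orange mushroom button (40 mm cap, top 95 mm above the table) on a grey box 72 x 72 x 55 mm: 0 up, 0.006 m pressed, springs back. Leave alone.
Mind the look-alikes: they are no part of the job. What is shaped like the part that bears feed_push but blue or turquoise is not meant. Of the things that look like the part that bears stop_cap, take the one that is farthest from the robot's base at the start.

How it is judged:
By the outcome, as a careful person would: the job done as asked, in the order asked, and still so for the second after the job is handed in, with the robot touching nothing.
It also fails if it takes over 40 s, if anything falls off the work surface, if the arm or the gripper's body presses on something with over 40 N, if the wrist force passes 120 N, or if a joint passes its speed limit or range.

ROBOT

A 6-joint arm with a two-finger parallel gripper is mounted at the origin on the work surface. World frame = base frame: x ahead of the robot, y to its left, z up, the work surface at z = 0. Lengths are in m, angles in rad, forces in N, time in s.
With the tool pointing down it reaches from about 0.4 to 0.925 m from the base axis. Payload 12.5 kg.
Tool frame: the origin (TCP) lies at the very end of the fingers, on their centre line; the grasp point (between the pads) lies 19 mm behind it (manip.hold_point_z is the distance from the TCP to the grasp point, in m); z points along the fingers, y is the line along which they close (so a half turn about z gives the same grasp; the last joint's range is limited). The gripper opens to 95 mm and grips with 3 to 60 N. Pads are 20 mm wide; open, the fingers measure 119 mm over their backs; the gripper's body (75 mm by 180 mm) begins 59 mm behind the grasp point.
Start: joints at [-1.443, 0.491, 1.559, -0, 1.092, -0.106], TCP at [0.145, -0.608, 0.215] pointing down, gripper open.
Joint ranges: [-3.1, 3.1], [-0.84, 2.19], [0.05, 2.79], [-1.13, 4.28], [0.06, 2.93], [-2.69, 2.69]. Speed limits (rad/s): [2.22, 2.22, 2.79, 3.14, 3.14, 3.14].

INTERFACE

Orientations are given as a unit quaternion [x, y, z, w].
In Python, from rig import manip gives the robot as it stands.
- The arm moves only by the tool carry_out, never from a script. Its argument "commands" is a list of rows, each a list of 5 numbers: the shift along the world's x, y, z in units of 3 cm (1.0 is 3 cm), then the turn about the world's z in units of 8 degrees (1.0 is 8 degrees), then the opening, from 0 (shut) to 1 (fully open). A call has exactly 10 rows; each row shifts and turns the commanded pose from where the row before left it; what a row does not reach is not made up. A row lasts 1/10 s, in which the tool goes at most 50 mm and 8.59 degrees, less where a joint would pass 70% of its speed; a pose out of reach is approached as far as the arm can. A call with a number of a shift or a turn outside -1 to 1 is refused whole. A call with a gripper value outside its range is refused whole. The fingers move at their own pace and stop on an object; "newtons" is the grip in N (left out, the last holds). Time passes only in rows, so rows that do not move let the fingers close, or fill a call up. It gives the time, the measured TCP pose, the force, the opening and the grip force at its end, in the units of the state.
- manip.observe(): the state, without advancing time (a new reading comes with each control period).
- manip.camera(name): name is "side" or "top" or "wrist"; returns the picture (384x512x3 uint8, red, green, blue); there is no depth.
- manip.camera_model(name): a dict with "camera_matrix" (3x3 intrinsics, pixels), "rvec" (rotation vector, rad) and "tvec" (3), from world to camera coordinates, as OpenCV has them. Camera axes: x right, y down, z forward; pixel columns grow to the right and rows downward; lengths in m; the calibration is good to about 2 mm. A picture is of the moment at which its call begins: read the wrist's pose just before it. camera_model takes no time and is no camera call; for the wrist camera it gives the pose at the moment of the call.
- manip.close_job(): hands the job in; it is judged then, once.
The state is a dict: "time": time; "joints": joint angles; "qd": joint speeds; "joint_efforts": joint torques, N m; "tool_pos": TCP position; "tool_rot": TCP orientation; "contact_force": force on the tool from outside, world axes, zero at the start; "moment": the same for the moment, N m; "finger_gap": finger opening in m; "grip_force": force on a finger pad.
Only numpy, scipy, OpenCV 4.12 (cv2) and the standard library are available. Lean on these libraries where they do the work, as an engineer would, in place of code of your own. Each camera call takes 0.05 s, during which the arm holds its last target. There are 200 camera calls.

## Working session

There is one attempt and no reset: what is moved stays moved. The work goes in short steps, Python scripts to look and compute and a tool call to move; the robot and the scene stay as the last step left them, time stands still between calls to the robot, and variables do not carry over. Pictures are saved under pics/ and viewed, at most 10 in all, crops included, and the job is handed in when it is done.

Besides the shell and the picture viewer there is one more tool, called after "Call:" as name(argument=value, ...) on one line, values as JSON. carry_out: Moves the arm, as the interface text tells. Shifts and turns lie within -1 to 1; 1 stands for 3 cm of shift or 8 degrees of turn. Its arguments: {"type":"object","properties":{"commands":{"type":"array","items":{"type":"array","items":{"type":"number"}}},"newtons":{"type":"number"}},"required":["commands"]}

```bash
mkdir -p pics; cat > h.py <<'E'
import numpy as np,cv2
from rig import manip
def snap(n,f):
    m=manip.camera_model(n);im=manip.camera(n)[:,:,::-1].copy();cv2.imwrite('pics/'+f,im);return im,m
def ray(m,u,v,z):
    K=np.array(m['camera_matrix']);R=cv2.Rodrigues(np.array(m['rvec'],float))[0];t=np.array(m['tvec'],float).ravel()
    c=-R.T@t;d=R.T@np.linalg.inv(K)@[u,v,1];return c+d*(z-c[2])/d[2]
E
python3 - <<'E'
from h import *
im=[]
for n in('top','side'):
    i,m=snap(n,n+'0.png');im.append(i)
    h=cv2.cvtColor(i,cv2.COLOR_BGR2HSV)
    k=((h[...,0]<7)|(h[...,0]>173))&(h[...,1]>130)&(h[...,2]>60)
    _,_,s,c=cv2.connectedComponentsWithStats(k.astype('uint8'))
    for a,b in zip(s[1:],c[1:]):
        if a[4]>30:print(n,a,b.round(1),ray(m,*b,.101).round(4))
cv2.imwrite('pics/both.png',cv2.resize(np.vstack(im),(450,600))if 0 else np.hstack([cv2.resize(x,(400,300)) for x in im]))
E
```

```text
top [378 161  25  26 383] [389.3 174.6] [ 0.5268 -0.2152  0.101 ]
top [371 244  25  27 404] [382.4 257.5] [ 0.3892 -0.1947  0.101 ]
side [188 278  28  30 549] [201.5 294. ] [ 0.3935 -0.2062  0.101 ]
side [285 287  28  31 582] [298.8 303.5] [ 0.5296 -0.2264  0.101 ]
```

View pics/top0.png

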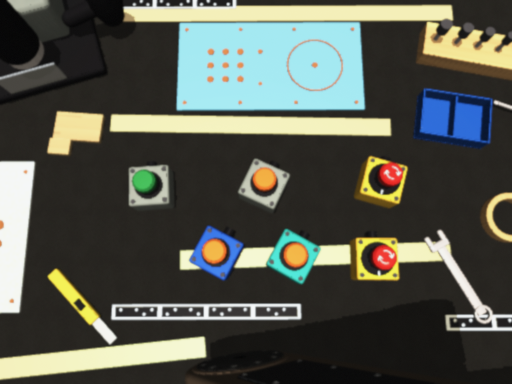

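View pics/side0.png

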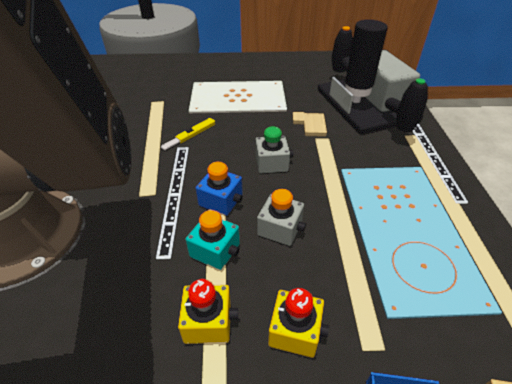

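The top view shows two red caps on yellow boxes: one at top (389,175) / side (299,303), about 0.57 m from the base, and one at top (382,257) / side (201,294), about 0.44 m. The first is farther from the base, so it is the one meant. Green is at top (144,181). The real orange is the one on the grey box at (264,180); the blue and turquoise ones are decoys.

```bash
python3 - <<'E'
from h import *
i=cv2.imread('pics/top0.png');j=cv2.imread('pics/side0.png')
P=[];pt=[]
for n,im,c in(('top',i,(389,175)),('side',j,(299,303))):
    m=manip.camera_model(n);h=cv2.cvtColor(im,cv2.COLOR_BGR2HSV)
    k=(((h[...,0]<7)|(h[...,0]>173))&(h[...,1]>130)&(h[...,2]>60)).astype('uint8')
    q=np.zeros_like(k);q[c[1]-22:c[1]+22,c[0]-22:c[0]+22]=1
    hull=cv2.convexHull(cv2.findNonZero(k*q));M=cv2.moments(hull);pt.append([M['m10']/M['m00'],M['m01']/M['m00']])
    P.append(np.array(m['camera_matrix'])@np.c_[cv2.Rodrigues(np.array(m['rvec'],float))[0],np.array(m['tvec'],float).ravel()])
    print(n,pt[-1],ray(m,*pt[-1],.09))
X=cv2.triangulatePoints(P[0],P[1],np.array(pt[0]).reshape(2,1),np.array(pt[1]).reshape(2,1));print((X[:3]/X[3]).ravel())
cv2.imwrite('pics/crop.png',np.hstack([cv2.resize(i[135:305,330:450],(360,510),interpolation=2),cv2.resize(j[230:370,170:340][:,:],(420,510),interpolation=2)]))
s=manip.observe();print(s['tool_pos'],s['tool_rot'],s['finger_gap'],s['time'])
E
```

```text
top [389.94218807171603, 174.02414928649836] [ 0.53057605 -0.21992186  0.09      ]
side [298.90938511326857, 302.56435150609906] [ 0.53164264 -0.21896736  0.09      ]
[ 0.53084938 -0.2196047   0.09087987]
[ 0.1447956  -0.60776208  0.21410002] [ 9.93170910e-01  1.16667335e-01 -1.32970992e-05 -5.26488165e-04] 0.09492625618888834 0.1
```

View pics/crop.png

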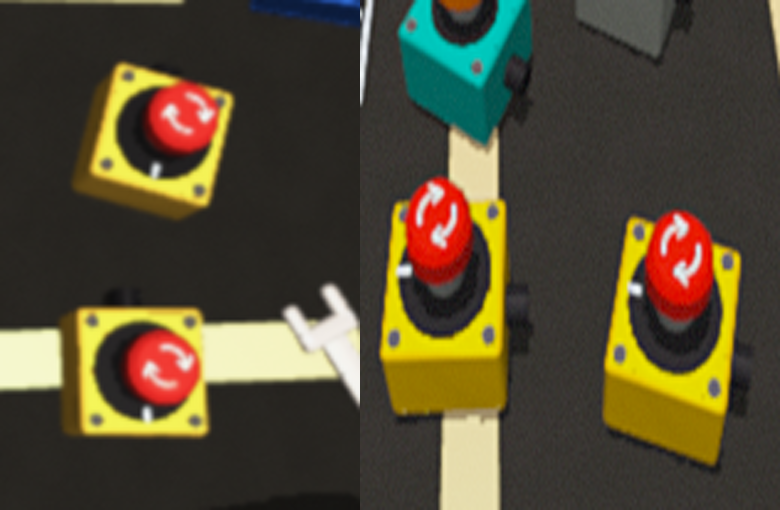

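The crop confirms it: the upper yellow box in the top view (right one in the side view) has a red cap with two white arrows and is the farther one. Its centre is about (0.531, -0.2195), mid height 0.091, and both views agree. I'm moving above it with the fingers shut to press.

Call:
carry_out(commands=[[0.5,0.5,0,0,0],[0.9,0.9,0,0,0],[0.9,0.9,0,0,0],[0.9,0.9,0,0,0],[0.9,0.9,0,0,0],[0.9,0.9,0,0,0],[0.9,0.9,0,0,0],[0.9,0.9,0,0,0],[0.9,0.9,0,0,0],[0.9,0.9,0,0,0]], newtons=30)

```text
time: 1.1
tool_pos: [0.4038, -0.3477, 0.2146]
tool_rot: [0.993, 0.117, -0.0, -0.0]
contact_force: [0.5, -0.5, -0.0]
finger_gap: 0.0205
grip_force: 0.0
```

Call:
carry_out(commands=[[0.9,0.9,0,0,0],[0.9,0.9,0,0,0],[0.9,0.9,0,0,0],[0.9,0.9,0,0,0],[0.6,0.6,0,0,0],[0,0,0,0,0],[0,0,0,0,0],[0,0,0,0,0],[0,0,0,0,0],[0,0,0,0,0]])

```text
time: 2.1
tool_pos: [0.5283, -0.2246, 0.2147]
tool_rot: [0.993, 0.116, 0.0, 0.0]
contact_force: [-0.3, 0.1, -0.2]
finger_gap: 0.0005
grip_force: 0.0
```

Call:
carry_out(commands=[[0.1,0.17,-0.5,0,0],[0,0,-0.6,0,0],[0,0,-0.6,0,0],[0,0,-0.6,0,0],[0,0,-0.6,0,0],[0,0,-0.4,0,0],[0,0,-0.2,0,0],[0,0,-0.1,0,0],[0,0,0,0,0],[0,0,0,0,0]])

```text
time: 3.1
tool_pos: [0.5321, -0.2191, 0.1073]
tool_rot: [0.993, 0.117, 0.0, 0.0]
contact_force: [-0.0, -0.6, 0.1]
finger_gap: 0.0009
grip_force: 0.0
```

Call:
carry_out(commands=[[0,0,-0.05,0,0],[0,0,-0.05,0,0],[0,0,-0.05,0,0],[0,0,-0.05,0,0],[0,0,-0.05,0,0],[0,0,0,0,0],[0,0,0,0,0],[0,0,0,0,0],[0,0,0,0,0],[0,0,0,0,0]])

```text
time: 4.1
tool_pos: [0.5319, -0.2189, 0.0994]
tool_rot: [0.993, 0.117, 0.0, 0.0]
contact_force: [-0.5, 0.0, 6.1]
finger_gap: 0.0004
grip_force: 2.7
```

Contact was made at about z = 0.101. I'm continuing down to the stop.

Call:
carry_out(commands=[[0,0,-0.05,0,0],[0,0,-0.05,0,0],[0,0,-0.05,0,0],[0,0,-0.03,0,0],[0,0,0,0,0],[0,0,0,0,0],[0,0,0,0,0],[0,0,0,0,0],[0,0,0,0,0],[0,0,0,0,0]])

```text
time: 5.1
tool_pos: [0.5322, -0.2191, 0.095]
tool_rot: [0.993, 0.117, 0.001, 0.001]
contact_force: [-2.1, 2.4, 15.8]
finger_gap: 0.0002
grip_force: 8.2
```

Call:
carry_out(commands=[[0,0,-0.03,0,0],[0,0,0,0,0],[0,0,0,0,0],[0,0,0,0,0],[0,0,0.1,0,0],[0,0,0.3,0,0],[0,0,0.5,0,0],[0,0,0.5,0,1],[0,0,0,0,1],[0,0,0,0,1]])

```text
time: 6.1
tool_pos: [0.5318, -0.2189, 0.1347]
tool_rot: [0.993, 0.117, 0.0, 0.0]
contact_force: [0.2, 0.1, -0.4]
finger_gap: 0.0191
grip_force: 0.0
```

Call:
carry_out(commands=[[0,0,0,1,1],[0,0,0,1,1],[0,0,0,1,1],[0,0,0,1,1],[0,0,0,0,1],[0,0,0,0,1],[0,0,0,0,1],[0,0,0,0,1],[0,0,0,0,1],[0,0,0,0,1]])

```text
time: 7.1
tool_pos: [0.5318, -0.2189, 0.1349]
tool_rot: [0.923, 0.386, 0.0, 0.0]
contact_force: [0.7, 0.2, -0.4]
finger_gap: 0.094
grip_force: 0.0
```

```bash
python3 - <<'E'
from h import *
s=manip.observe();print(s['tool_pos'],s['joints'],s['finger_gap'])
i,_=snap('side','s1.png');j,_=snap('wrist','w1.png')
cv2.imwrite('pics/c1.png',np.hstack([cv2.resize(i[230:370,200:370],(400,330)),cv2.resize(j,(400,330))]))
E
```

```text
[ 0.53181866 -0.21891507  0.13487149] [-5.05318959e-01  5.13458942e-01  1.76912332e+00 -4.28821667e-05
  8.58869323e-01  2.73814392e-01] 0.0940162419707173
```

View pics/c1.png

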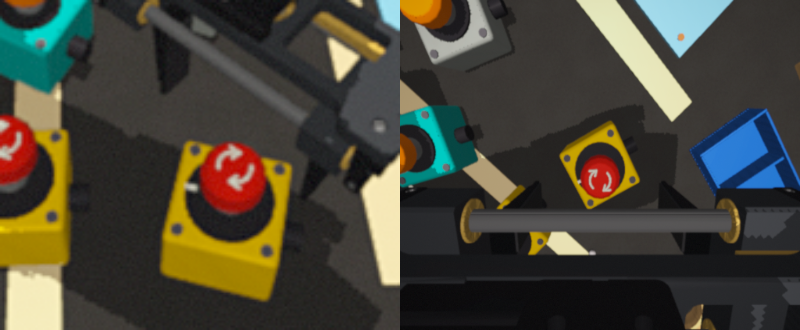

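The side crop shows the cap sitting low, so it is latched. I'm descending around it and gripping.

Call:
carry_out(commands=[[0,0,-0.4,0,1],[0,0,-0.5,0,1],[0,0,-0.5,0,1],[0,0,-0.5,0,1],[0,0,-0.3,0,1],[0,0,-0.08,0,1],[0,0,0,0,1],[0,0,0,0,1],[0,0,0,0,1],[0,0,0,0,1]])

```text
time: 8.2
tool_pos: [0.532, -0.219, 0.0669]
tool_rot: [0.923, 0.386, 0.0, 0.0]
contact_force: [0.1, 0.4, -1.6]
finger_gap: 0.0951
grip_force: 0.0
```

Call:
carry_out(commands=[[0,0,0,0,0.2],[0,0,0,0,0.2],[0,0,0,0,0.2],[0,0,0,0,0.2],[0,0,0,0,0.2],[0,0,0,0,0.2],[0,0,0,0,0.2],[0,0,0,0,0.2],[0,0,0,0,0.2],[0,0,0,0,0.2]], newtons=20)

```text
time: 9.2
tool_pos: [0.5318, -0.2189, 0.0665]
tool_rot: [0.923, 0.386, -0.0, -0.0]
contact_force: [-0.9, 0.0, 1.1]
finger_gap: 0.0397
grip_force: 20.0
```

Call:
carry_out(commands=[[0,0,0,0,0.2],[0,0,0.02,-0.8,0.2],[0,0,0.02,-0.8,0.2],[0,0,0.02,-0.8,0.2],[0,0,0.02,-0.8,0.2],[0,0,0.02,-0.8,0.2],[0,0,0.02,-0.8,0.2],[0,0,0.02,-0.8,0.2],[0,0,0.02,-0.8,0.2],[0,0,0.02,-0.8,0.2]], newtons=30)

```text
time: 10.2
tool_pos: [0.5319, -0.2193, 0.0721]
tool_rot: [0.994, -0.108, 0.0, 0.0]
contact_force: [-0.6, -2.8, 2.2]
finger_gap: 0.0396
grip_force: 30.0
```

```bash
python3 -c "
from h import *
s=manip.observe();print(s['tool_pos'],s['tool_rot'],s['moment'],s['contact_force'],s['joints'])"
```

```text
[ 0.53193262 -0.21929949  0.07209575] [ 9.94100214e-01 -1.08464586e-01  2.34467009e-04  3.79207522e-04] [-0.34996907  0.27661434  0.0883444 ] [-0.55086923 -2.82739607  2.22215843] [-5.05579905e-01  6.00992394e-01  1.81769185e+00 -7.83913690e-04
  7.22182903e-01  1.28316126e+00]
```

Call:
carry_out(commands=[[0,0,0.015,-0.3,0.2],[0,0,0,-0.2,0.2],[0,0,0,0,0.2],[0,0,0,0,0.2],[0,0,0,0,0.2],[0,0,0,0,0.2],[0,0,0,0,0.2],[0,0,0,0,0.2],[0,0,0,0,0.2],[0,0,0,0,0.2]])

```text
time: 11.2
tool_pos: [0.5319, -0.2192, 0.0724]
tool_rot: [0.99, -0.141, 0.0, 0.0]
contact_force: [-0.7, -5.8, 2.4]
finger_gap: 0.0397
grip_force: 30.0
```

```bash
python3 -c "
from h import *
s=manip.observe();print(s['tool_pos'],s['tool_rot'],s['moment'],s['contact_force'])"
```

```text
[ 0.53192536 -0.21921276  0.07240042] [ 9.90054169e-01 -1.40686299e-01  1.86353740e-04  2.69307408e-04] [-1.00352854  0.37410933  0.31347796] [-0.68169677 -5.77422887  2.44513788]
```

The turning moment jumped to 0.31 N m, which means the end stop. I'm letting go and rising.

Call:
carry_out(commands=[[0,0,0,0,1],[0,0,0,0,1],[0,0,0,0,1],[0,0,0,0,1],[0,0,0,0,1],[0,0,0,0,1],[0,0,0,0,1],[0,0,0,0,1],[0,0,0,0,1],[0,0,0,0,1]])

```text
time: 12.2
tool_pos: [0.5318, -0.2189, 0.0723]
tool_rot: [0.99, -0.141, 0.0, 0.0]
contact_force: [-0.4, -0.2, -0.7]
finger_gap: 0.0946
grip_force: 0.0
```

Call:
carry_out(commands=[[0,0,0.2,0,1],[0,0,0.5,0,1],[0,0,0.7,0,1],[0,0,0.7,0,1],[0,0,0.7,0,1],[0,0,0.7,0,1],[0,0,0.4,0,1],[0,0,0,0,1],[0,0,0,0,1],[0,0,0,0,1]])

```text
time: 13.2
tool_pos: [0.5314, -0.2187, 0.1883]
tool_rot: [0.99, -0.141, -0.001, -0.0]
contact_force: [-0.9, -0.2, -0.7]
finger_gap: 0.095
grip_force: 0.0
```

```bash
python3 - <<'E'
from h import *
i,_=snap('side','s2.png');a=cv2.imread('pics/side0.png');b=cv2.imread('pics/s1.png')
cv2.imwrite('pics/c2.png',np.hstack([cv2.resize(x[270:360,250:350],(266,240)) for x in(a,b,i)]))
for x in(a,b,i):
    h=cv2.cvtColor(x[270:350,265:335],cv2.COLOR_BGR2HSV);k=(((h[...,0]<7)|(h[...,0]>173))&(h[...,1]>130)&(h[...,2]>60)).astype('uint8')
    print(cv2.boundingRect(cv2.findNonZero(k)))
E
```

```text
(20, 17, 28, 31)
(20, 20, 29, 31)
(20, 23, 28, 25)
```

View pics/c2.png

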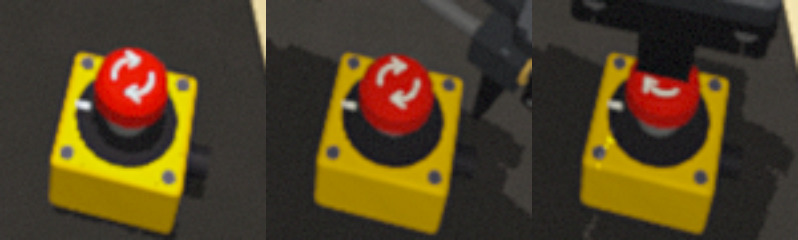

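Across start, pressed and now, the lower edge of the cap is at row 48, 51 and 48 of the crop. The cap is back at its starting height, its arrows have turned, and the fingers are clear.

```bash
python3 -c "
from rig import manip
print(manip.close_job())"
```

```text
the job is handed in; nothing more can be done
None
```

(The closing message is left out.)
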